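Start the board test on the wireless buttons

ROBOT

A 6-joint arm with a two-finger parallel gripper is mounted at the origin on a cart in front of the work surface, level with it; the furniture and walls round the work are solid. World frame = base frame: x ahead of the robot, y to its left, z up, the work surface at z = 0. Lengths are in m, angles in rad, forces in N, time in s.
With the tool pointing down it reaches from about 0.35 to 0.775 m from the base axis. Payload 7.3 kg.
Tool frame: the origin (TCP) lies on the mounting face of the last link; the fingertips stand 178 mm ahead of it and the grasp point (between the pads) lies 159 mm ahead of it (robot.tcp_to_tips is the distance from the TCP to the fingertips, in m); z points along the fingers, y is the direction in which the jaws open and shut (so a half turn about z gives the same grasp; the last joint's range is limited). The gripper opens to 92 mm and grips with 3 to 60 N. Pads are 19 mm wide; open, the fingers measure 130 mm over their backs; the gripper's body (75 mm by 190 mm) begins 47 mm behind the grasp point.
Start: joints at [1.025, 0.342, 1.524, -0, 1.275, -0.146], TCP at [0.204, 0.484, 0.405] pointing down, gripper open.
Joint ranges: [-2.53, 2.53], [-0.77, 2.02], [0.04, 2.7], [-1, 4.14], [0.28, 2.66], [-3.11, 3.11]. Speed limits (rad/s): [2.57, 2.57, 3.14, 3.14, 3.14, 3.14].

INTERFACE

Orientations are given as [roll, pitch, yaw] about the fixed x, y, z axes, in that order (R = Rz(yaw) Ry(pitch) Rx(roll)).
In Python, from cell import robot, viewer gives the robot as it stands.
- The arm moves only by the shell command python3 -m creep 'ROWS' [OPENING] [FORCE]. ROWS is JSON, a list that holds one entry, the list of rows, each a list of 6 numbers: the shift along the world's x, y, z in mm, then the turn, a rotation vector about the world's x, y, z in degrees. A call has 1 to 5 rows; each row shifts and turns the pose as measured when the row begins; what a row does not reach is not made up. A row lasts 1/12 s, in which the tool goes at most 41.7 mm and 7.16 degrees, less where a joint would pass 70% of its speed; a pose out of reach is approached as far as the arm can. A call with a gripper value outside its range is refused whole. OPENING is the closure, from -1 (fully open) to 1 (shut), set as the call begins (- or left out, the last holds). The fingers move at their own pace and stop on an object; FORCE is the grip in N (left out, the last holds). Time passes only in rows, so rows that do not move let the fingers close. It gives the time, the measured TCP pose, the force and the opening at its end, in the units of the state.
- robot.observe(): the state, without advancing time (a new reading comes with each control period).
- viewer.read_camera(name): name is "scene" or "top"; returns the picture (384x512x3 uint8, blue, green, red); there is no depth.
- viewer.camera_model(name): a dict with "fx", "fy", "cx", "cy" (pixels), "pose" (4x4, takes a point from camera to world coordinates). Camera axes: x right, y up, looking along -z (the intrinsics and any distortion apply to the point x, -y, -z); pixel columns grow to the right and rows downward; lengths in m; the calibration is good to about 2 mm. A picture is of the moment at which its call begins. camera_model takes no time and is no camera call.
- robot.hand_in(): hands the job in, once; it reports no verdict.
The state is a dict: "time": time; "qpos": joint angles; "qvel": joint speeds; "joint_efforts": joint torques, N m; "tool_pos": TCP position; "tool_rot": TCP orientation; "contact_force": force on the tool from outside, world axes, zero at the start; "torque": the same for the moment, N m; "opening": finger opening in m.
Only numpy, scipy, OpenCV 4.12 (cv2) and the standard library are available. Lean on these libraries where they do the work, as an engineer would, in place of code of your own. Each camera call takes 0.05 s, during which the arm holds its last target. There are 200 camera calls.

TASK

Start the board test from its wireless button boxes: with a fingertip, lightly press the blue button, then the yellow one, then the green one, each in nearly all the way so that it stays in, and draw back clear at the end. Do not touch the red abort button or its box, do not pick up or push the boxes about, and leave everything else on the bench where it is.

Things in the scene. Friction and masses are not known exactly. Their poses are not given: they have to be found in the camera images.
- blue_box: loose wireless button box with the blue button: grey rounded box 56x56 mm, 34 mm high, 0.45 kg, on a rubber foot; origin at the centre of its underside, z up
- blue_top (a point): centre of the flat top face of the blue round button (32 mm across, flat part 20 mm across), in the middle of its box; 46 mm above the bench while the button is out, moves down with it
- blue_key (a joint): how far the blue button is pushed in, in m: 0 = out (standing 12 mm proud of the box), 0.009 = all the way in at its hard stop; straight down; moves against about 4 N of friction (a little more when pressed fast), with no spring, so it stays where it is left
- yellow_box: loose wireless button box with the yellow button: grey rounded box 56x56 mm, 34 mm high, 0.45 kg, on a rubber foot; origin at the centre of its underside, z up
- yellow_top (a point): centre of the flat top face of the yellow round button (32 mm across, flat part 20 mm across), in the middle of its box; 46 mm above the bench while the button is out, moves down with it
- yellow_key (a joint): how far the yellow button is pushed in, in m: 0 = out (standing 12 mm proud of the box), 0.009 = all the way in at its hard stop; straight down; moves against about 4 N of friction (a little more when pressed fast), with no spring, so it stays where it is left
- green_box: loose wireless button box with the green button: grey rounded box 56x56 mm, 34 mm high, 0.45 kg, on a rubber foot; origin at the centre of its underside, z up
- green_top (a point): centre of the flat top face of the green round button (32 mm across, flat part 20 mm across), in the middle of its box; 46 mm above the bench while the button is out, moves down with it
- green_key (a joint): how far the green button is pushed in, in m: 0 = out (standing 12 mm proud of the box), 0.009 = all the way in at its hard stop; straight down; moves against about 4 N of friction (a little more when pressed fast), with no spring, so it stays where it is left
- red_box: loose wireless button box with the red button: grey rounded box 56x56 mm, 34 mm high, 0.45 kg, on a rubber foot; origin at the centre of its underside, z up
- red_top (a point): centre of the flat top face of the red round button (32 mm across, flat part 20 mm across), in the middle of its box; 46 mm above the bench while the button is out, moves down with it
- red_key (a joint): how far the red button is pushed in, in m: 0 = out (standing 12 mm proud of the box), 0.009 = all the way in at its hard stop; straight down; moves against about 4 N of friction (a little more when pressed fast), with no spring, so it stays where it is left
- heat_sink: bystander, loose on the bench: grey finned heat sink, 30x35x18 mm; origin at the centre of its underside
- solder_reel: bystander, loose on the bench: pale grey solder reel, 53 mm across, 24 mm high, lying flat; origin at the centre of its underside
- side_cutters: bystander, loose on the bench: red-handled side cutters, 48x140x13 mm, lying flat; origin at the centre of its underside
- tip_tin: bystander, loose on the bench: small round white tin, 31 mm across, 14 mm high; origin at the centre of its underside
There are look-alikes about, which are no part of the job. Leave any orange look-alike of the green_box alone.

How it is judged:
By the outcome, as a careful person would: the job done as asked, in the order asked, and still so for the second after the job is handed in, with the robot touching nothing.
It also fails if it takes over 48 s, if anything falls off the work surface, if the arm or the gripper's body presses on something with over 40 N, if the wrist force passes 120 N, or if a joint passes its speed limit or range.

## Working session

There is one attempt and no reset: what is moved stays moved. The work goes in short steps, Python scripts to look and compute and a shell command to move; the robot and the scene stay as the last step left them, time stands still between calls to the robot, and variables do not carry over. Pictures are saved under pics/ and viewed, about 8 in all and at most 12, crops included, and the job is handed in when it is done.

```bash
mkdir -p pics; ls; python3 - <<'E'
from cell import robot, viewer
import cv2, numpy as np
for n in ("scene","top"):
    cv2.imwrite(f"pics/{n}0.png",viewer.read_camera(n)); m=viewer.camera_model(n); print(n,{k:(np.round(v,3).tolist()) for k,v in m.items()})
s=robot.observe();print(s["time"],s["tool_pos"],s["tool_rot"],s["opening"],robot.tcp_to_tips)
E
```

```text
pics
scene {'fx': 385.922, 'fy': 385.922, 'cx': 248.827, 'cy': 193.108, 'pose': [[0.546, 0.505, -0.669, -0.049], [-0.838, 0.332, -0.434, -0.015], [0.003, 0.797, 0.604, 0.593], [0.0, 0.0, 0.0, 1.0]]}
top {'fx': 462.112, 'fy': 462.112, 'cx': 256.265, 'cy': 193.607, 'pose': [[0.025, 0.997, -0.077, 0.445], [-0.999, 0.022, -0.028, 0.338], [-0.026, 0.078, 0.997, 0.997], [0.0, 0.0, 0.0, 1.0]]}
0.1 [0.2042463  0.48350168 0.4040936 ] [-3.14018326e+00 -2.45418522e-04  2.74179126e+00] 0.09149040160369933 0.178
```

View pics/top0.png

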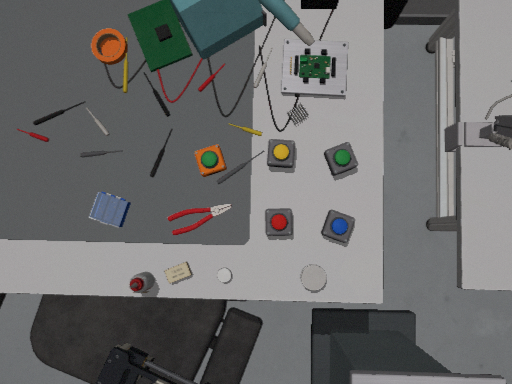

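View pics/scene0.png

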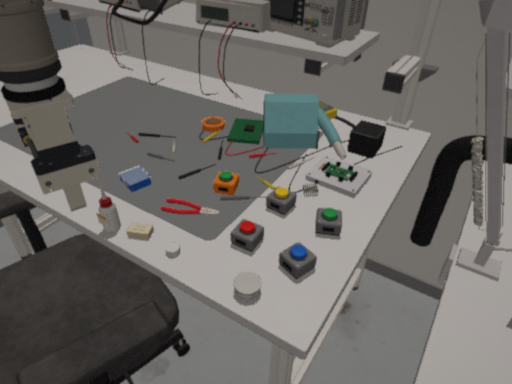

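The top view shows blue at (340,226), yellow (281,152), green (342,158) and red (279,222). The orange-boxed look-alike is at (209,159). The scene view agrees with this layout. Next I'll measure positions from both cameras.

```bash
cat > h.py <<'E'
from cell import robot, viewer
import cv2, numpy as np
def cen(img,px,col,r=16):
    h=cv2.cvtColor(img,cv2.COLOR_BGR2HSV).astype(int); H,S,V=h[...,0],h[...,1],h[...,2]
    lo,hi={'blue':(100,130),'yellow':(18,35),'green':(50,85),'red':(170,190)}[col]
    m=((H>=lo)&(H<=hi) | ((col=='red')&(H<8)))&(S>120)&(V>60)
    w=np.zeros_like(m); w[px[1]-r:px[1]+r,px[0]-r:px[0]+r]=1
    n,l,st,c=cv2.connectedComponentsWithStats((m&w).astype(np.uint8))
    i=1+np.argmax(st[1:,4]); return c[i],st[i]
def toz(cam,uv,z):
    m=viewer.camera_model(cam);P=np.array(m["pose"])
    d=P[:3,:3]@np.array([(uv[0]-m["cx"])/m["fx"],-(uv[1]-m["cy"])/m["fy"],-1]);o=P[:3,3]
    return o+d*(z-o[2])/d[2]
def ray(cam,uv):
    a=toz(cam,uv,0);b=toz(cam,uv,.1);return a,(b-a)/np.linalg.norm(b-a)
E
python3 - <<'E'
from h import *
T=cv2.imread('pics/top0.png');S=cv2.imread('pics/scene0.png')
for c,a,b in (('blue',(340,226),(299,252)),('yellow',(281,152),(282,193)),('green',(342,158),(329,215)),('red',(279,222),(247,228))):
    u,s=cen(T,a,c);v,t=cen(S,b,c)
    p,d=ray('top',u);q,e=ray('scene',v)
    k=np.linalg.lstsq(np.c_[d,-e],q-p,rcond=None)[0]
    print(c,u.round(1),s[2:],v.round(1),t[2:],'top',toz('top',u,.042).round(4),'scene',toz('scene',v,.042).round(4),'tri',((p+d*k[0]+q+e*k[1])/2).round(4))
# object extents: angle of boxes
g=cv2.resize(T[120:300,200:380],None,fx=3.3,fy=3.3,interpolation=cv2.INTER_CUBIC);cv2.imwrite('pics/crop.png',g)
E
python3 -m creep 2>&1 | head -5
```

```text
blue [339.  225.8] [ 17  16 200] [298.1 251.9] [ 17  15 191] top [0.4563 0.1937 0.042 ] scene [0.4534 0.1945 0.042 ] tri [0.4558 0.1944 0.0401]
yellow [280.9 151.5] [ 15  16 195] [279. 191.] [ 23  17 154] top [0.6081 0.3161 0.042 ] scene [0.6069 0.3246 0.042 ] tri [0.6054 0.3195 0.0454]
green [341.9 156.8] [ 15  15 183] [329.6 213.7] [ 14  11 126] top [0.5995 0.1892 0.042 ] scene [0.5955 0.1898 0.042 ] tri [0.5994 0.1899 0.0394]
red [278.4 221.6] [ 16  16 196] [247.  226.9] [ 15  13 162] top [0.4619 0.3181 0.042 ] scene [0.4591 0.3187 0.042 ] tri [0.4613 0.3189 0.0402]
invalid input
```

View pics/crop.png

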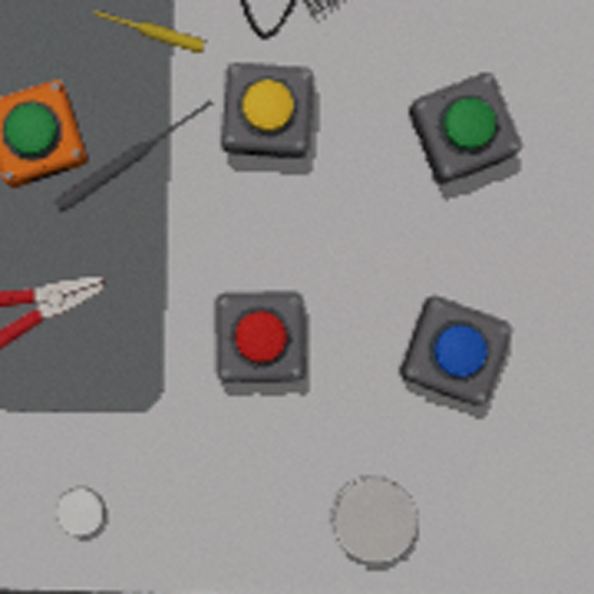

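The button heights and the 56 mm boxes check out. Now I'll shut the fingers and travel high to above blue.

```bash
python3 -m creep '[[[25,-29,0,0,0,0],[25,-29,0,0,0,0],[25,-29,0,0,0,0],[25,-29,0,0,0,0],[25,-29,0,0,0,0]]]' 1 20
python3 -m creep '[[[25,-29,0,0,0,0],[25,-29,0,0,0,0],[25,-29,0,0,0,0],[25,-29,0,0,0,0],[0,0,0,0,0,0]]]'
```

```text
time: 0.52
tool_pos: [0.3276, 0.3375, 0.4018]
tool_rot: [-3.138, -0.004, 2.755]
contact_force: [0.9, 0.9, 0.5]
opening: 0.063
time: 0.93
tool_pos: [0.434, 0.2105, 0.4006]
tool_rot: [-3.136, -0.003, 2.751]
contact_force: [0.6, 0.2, 0.1]
opening: 0.03
```

```bash
python3 -m creep '[[[10,-8,-30,0,0,0],[11,-8,-30,0,0,0],[0,0,-30,0,0,0],[0,0,-30,0,0,0],[0,0,0,0,0,0]]]'
python3 -m creep '[[[0,0,0,0,0,0],[0,0,0,0,0,0]]]'
```

```text
time: 1.35
tool_pos: [0.4569, 0.191, 0.2776]
tool_rot: [-3.139, 0.001, 2.743]
contact_force: [-1.1, -0.1, 0.3]
opening: 0.0007
time: 1.52
tool_pos: [0.4566, 0.1915, 0.2776]
tool_rot: [-3.138, -0.002, 2.743]
contact_force: [-0.3, 0.5, 1.3]
opening: 0.0001
```

```bash
python3 -m creep '[[[-1,2,-12,0,0,0],[0,0,-12,0,0,0],[0,0,-12,0,0,0],[0,0,-5,0,0,0],[0,0,0,0,0,0]]]'
python3 - <<'E'
from h import *
a=viewer.read_camera('scene')[150:310,200:400];b=viewer.read_camera('top')[150:310,240:440]
cv2.imwrite('pics/a.png',cv2.resize(np.vstack([a,b]),None,fx=1.85,fy=1.85,interpolation=cv2.INTER_CUBIC))
E
```

```text
time: 1.93
tool_pos: [0.4578, 0.1962, 0.2449]
tool_rot: [3.136, 0.011, 2.746]
contact_force: [0.2, -0.7, 0.9]
opening: 0.0003
```

View pics/a.png

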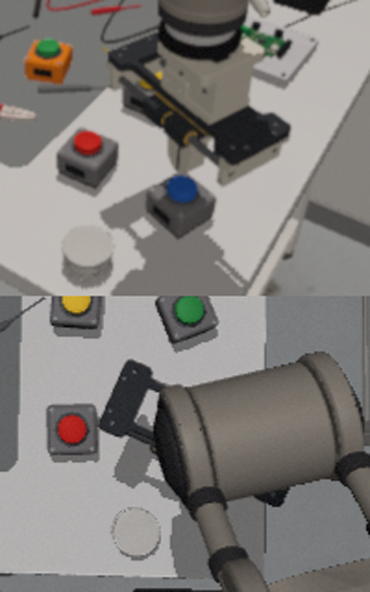

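The fingertip is over the blue button, about 21 mm above it, and the body is well clear of red. Now I'll descend in small steps.

```bash
python3 -m creep '[[[-2,-2,-8,0,0,0],[0,0,-6,0,0,0],[0,0,0,0,0,0]]]'
python3 -m creep '[[[0,0,-3,0,0,0],[0,0,0,0,0,0]]]'
```

```text
time: 2.28
tool_pos: [0.4564, 0.1943, 0.2329]
tool_rot: [3.132, 0.016, 2.746]
contact_force: [0.9, 0.2, -0.1]
opening: 0.0003
time: 2.45
tool_pos: [0.4564, 0.1942, 0.2296]
tool_rot: [3.132, 0.015, 2.746]
contact_force: [0.1, -0.4, -0.2]
opening: 0.0004
```

```bash
python3 -m creep '[[[0,0,-3,0,0,0],[0,0,0,0,0,0]]]'
python3 -m creep '[[[0,0,-2,0,0,0],[0,0,0,0,0,0]]]';python3 -m creep '[[[0,0,-2,0,0,0],[0,0,0,0,0,0]]]'
```

```text
time: 2.62
tool_pos: [0.4564, 0.1942, 0.2263]
tool_rot: [3.132, 0.015, 2.746]
contact_force: [-0.3, 0.7, 0.4]
opening: 0.0005
time: 2.78
tool_pos: [0.4567, 0.1942, 0.2242]
tool_rot: [3.132, 0.016, 2.746]
contact_force: [-0.7, -0.6, -0.5]
opening: 0.0005
time: 2.95
tool_pos: [0.4568, 0.1942, 0.2223]
tool_rot: [3.132, 0.016, 2.746]
contact_force: [0.5, -0.4, -0.2]
opening: 0.0006
```

```bash
for i in 1; do python3 -m creep '[[[0,0,-2,0,0,0]]]'; python3 -m creep '[[[0,0,-1,0,0,0]]]';python3 -m creep '[[[0,0,-1,0,0,0]]]'; python3 -m creep '[[[0,0,0,0,0,0]]]';done
```

```text
time: 3.03
tool_pos: [0.4568, 0.1943, 0.2205]
tool_rot: [3.132, 0.016, 2.746]
contact_force: [-1.1, -0.3, 3.7]
opening: 0.0008
time: 3.12
tool_pos: [0.4568, 0.1943, 0.2195]
tool_rot: [3.131, 0.016, 2.746]
contact_force: [-0.4, 0.1, 3.0]
opening: 0.0005
time: 3.2
tool_pos: [0.4568, 0.1943, 0.2185]
tool_rot: [3.131, 0.016, 2.746]
contact_force: [-1.6, -0.2, 3.6]
opening: 0.0003
time: 3.28
tool_pos: [0.4567, 0.1943, 0.2184]
tool_rot: [3.131, 0.016, 2.746]
contact_force: [1.0, -0.3, 1.3]
opening: 0.0008
```

Contact is confirmed at about 3.5 N of button friction. I'll continue in 1 mm rows and watch for the stop.

```bash
for i in 1; do python3 -m creep '[[[0,0,-1,0,0,0]]]'; python3 -m creep '[[[0,0,-1,0,0,0]]]'; python3 -m creep '[[[0,0,-0.7,0,0,0]]]';done
```

```text
time: 3.37
tool_pos: [0.4568, 0.1943, 0.2175]
tool_rot: [3.131, 0.016, 2.746]
contact_force: [-0.8, -0.8, 3.6]
opening: 0.0008
time: 3.45
tool_pos: [0.4567, 0.1943, 0.2165]
tool_rot: [3.131, 0.016, 2.746]
contact_force: [-0.4, -0.4, 3.5]
opening: 0.0003
time: 3.53
tool_pos: [0.4567, 0.1943, 0.2157]
tool_rot: [3.131, 0.016, 2.746]
contact_force: [-0.6, 0.6, 3.5]
opening: 0.0003
```

```bash
python3 -m creep '[[[0,0,-0.5,0,0,0]]]'; python3 -m creep '[[[0,0,-0.4,0,0,0]]]'
```

```text
time: 3.62
tool_pos: [0.4568, 0.1943, 0.2152]
tool_rot: [3.131, 0.017, 2.746]
contact_force: [-1.6, -1.2, 8.1]
opening: 0.0005
time: 3.7
tool_pos: [0.4568, 0.1943, 0.2152]
tool_rot: [3.131, 0.017, 2.746]
contact_force: [-3.1, -0.8, 11.9]
opening: 0.0005
```

The blue stop is at TCP z 0.2152, as expected. Next I'll rise and cross to yellow.

```bash
python3 -m creep '[[[0,0,4,0,0,0],[0,0,20,0,0,0],[0,0,30,0,0,0],[15,12,10,0,0,0],[25,20,0,0,0,0]]]'
python3 -m creep '[[[25,20,0,0,0,0],[25,20,0,0,0,0],[25,20,0,0,0,0],[25,20,0,0,0,0],[0,0,0,0,0,0]]]'
python3 -m creep '[[[0,0,0,0,0,0]]]'
```

```text
time: 4.12
tool_pos: [0.4936, 0.2246, 0.28]
tool_rot: [3.138, 0.008, 2.744]
contact_force: [0.2, -0.3, -0.5]
opening: 0.0006
time: 4.53
tool_pos: [0.5999, 0.3102, 0.2812]
tool_rot: [3.134, 0.013, 2.744]
contact_force: [-0.3, -1.3, 0.4]
opening: 0.0003
time: 4.62
tool_pos: [0.6003, 0.3108, 0.2799]
tool_rot: [3.134, 0.012, 2.745]
contact_force: [-0.9, -0.4, 0.2]
opening: 0.0002
```

```bash
python3 -m creep '[[[7,6,-12,0,0,0],[0,0,-12,0,0,0],[0,0,-12,0,0,0],[0,0,-5,0,0,0],[0,0,0,0,0,0]]]'
python3 - <<'E'
from h import *
a=viewer.read_camera('scene')[130:290,200:400];b=viewer.read_camera('top')[110:270,220:420]
cv2.imwrite('pics/b.png',cv2.resize(np.vstack([a,b]),None,fx=1.85,fy=1.85,interpolation=cv2.INTER_CUBIC))
E
```

```text
time: 5.03
tool_pos: [0.6046, 0.3147, 0.2349]
tool_rot: [3.138, 0.008, 2.744]
contact_force: [0.9, -0.2, -0.1]
opening: 0.0004
```

View pics/b.png

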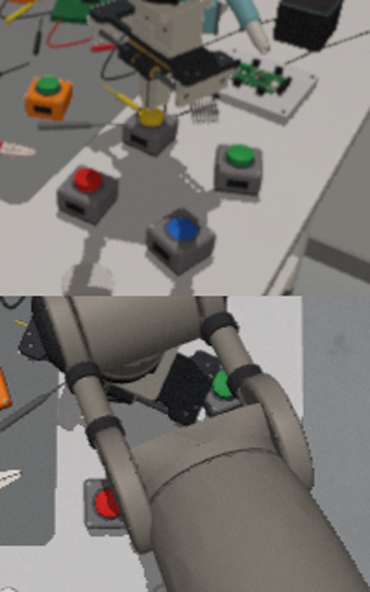

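Blue is visibly down and its box hasn't moved. The tip is just over yellow.

```bash
python3 -m creep '[[[2,2,-3,0,0,0],[0,0,-4,0,0,0],[0,0,-2,0,0,0],[0,0,0,0,0,0]]]'
python3 -m creep '[[[0,0,-1.5,0,0,0]]]';python3 -m creep '[[[0,0,-1,0,0,0]]]';python3 -m creep '[[[0,0,-1,0,0,0]]]'
```

```text
time: 5.47
tool_pos: [0.6075, 0.3168, 0.2291]
tool_rot: [3.134, 0.013, 2.744]
contact_force: [-0.2, -0.7, 0.6]
opening: 0.001
time: 5.55
tool_pos: [0.6077, 0.3169, 0.228]
tool_rot: [3.134, 0.013, 2.744]
contact_force: [-1.0, 0.2, -1.0]
opening: 0.0003
time: 5.63
tool_pos: [0.6077, 0.3169, 0.2269]
tool_rot: [3.134, 0.013, 2.744]
contact_force: [-0.2, -0.2, -0.1]
opening: 0.0003
time: 5.72
tool_pos: [0.6077, 0.3169, 0.226]
tool_rot: [3.133, 0.014, 2.744]
contact_force: [-0.1, 1.0, -0.8]
opening: 0.0003
```

```bash
python3 -m creep '[[[0,0,-1,0,0,0],[0,0,-1,0,0,0]]]';python3 -m creep '[[[0,0,-1,0,0,0],[0,0,-1,0,0,0]]]';python3 -m creep '[[[0,0,-1,0,0,0],[0,0,-1,0,0,0]]]';python3 -m creep '[[[0,0,-1,0,0,0],[0,0,-1,0,0,0]]]';python3 -m creep '[[[0,0,-1,0,0,0]]]'
```

```text
time: 5.88
tool_pos: [0.6077, 0.3169, 0.2241]
tool_rot: [3.133, 0.014, 2.744]
contact_force: [-0.3, -0.4, 3.0]
opening: 0.0005
time: 6.05
tool_pos: [0.6077, 0.3169, 0.2227]
tool_rot: [3.133, 0.014, 2.744]
contact_force: [-2.3, -1.1, 3.8]
opening: 0.0006
time: 6.22
tool_pos: [0.6076, 0.3169, 0.2212]
tool_rot: [3.133, 0.014, 2.744]
contact_force: [-1.1, -1.0, 2.7]
opening: 0.0004
time: 6.38
tool_pos: [0.6076, 0.3169, 0.2194]
tool_rot: [3.133, 0.014, 2.744]
contact_force: [-0.9, -1.2, 3.6]
opening: 0.0005
time: 6.47
tool_pos: [0.6076, 0.3169, 0.2183]
tool_rot: [3.133, 0.014, 2.744]
contact_force: [-2.1, -0.7, 2.8]
opening: 0.0003
```

```bash
python3 -m creep '[[[0,0,-1,0,0,0]]]';python3 -m creep '[[[0,0,-1,0,0,0]]]';python3 -m creep '[[[0,0,-0.7,0,0,0]]]'
```

```text
time: 6.55
tool_pos: [0.6076, 0.3169, 0.2173]
tool_rot: [3.133, 0.014, 2.744]
contact_force: [-1.8, -1.5, 3.7]
opening: 0.0002
time: 6.63
tool_pos: [0.6076, 0.3169, 0.2162]
tool_rot: [3.133, 0.014, 2.744]
contact_force: [-1.3, -0.2, 3.5]
opening: 0.0006
time: 6.72
tool_pos: [0.6076, 0.3169, 0.2153]
tool_rot: [3.133, 0.014, 2.744]
contact_force: [-1.0, -1.6, 5.0]
opening: 0.0005
```

Yellow is in, with the force just starting to rise at z 0.2153. On to green.

```bash
python3 -m creep '[[[0,0,4,0,0,0],[0,0,20,0,0,0],[0,0,25,0,0,0],[0,-10,10,0,0,0],[-2,-25,0,0,0,0]]]'
python3 -m creep '[[[-2,-25,0,0,0,0],[-2,-25,0,0,0,0],[-2,-25,0,0,0,0],[-2,-17,0,0,0,0],[0,0,0,0,0,0]]]'
python3 -m creep '[[[0,0,0,0,0,0]]]'
```

```text
time: 7.13
tool_pos: [0.6047, 0.2842, 0.2728]
tool_rot: [3.134, 0.012, 2.748]
contact_force: [-0.2, -0.7, 0.2]
opening: 0.0006
time: 7.55
tool_pos: [0.5956, 0.1828, 0.2726]
tool_rot: [3.134, 0.015, 2.748]
contact_force: [-0.1, 1.1, 0.3]
opening: 0.0001
time: 7.63
tool_pos: [0.5957, 0.1816, 0.2725]
tool_rot: [3.134, 0.015, 2.746]
contact_force: [0.4, 0.6, -0.3]
opening: 0.0007
```

```bash
python3 -m creep '[[[2,8,-10,0,0,0],[0,0,-10,0,0,0],[0,0,-10,0,0,0],[0,0,-6,0,0,0],[0,0,0,0,0,0]]]'
python3 - <<'E'
from h import *
a=viewer.read_camera('scene')[130:290,200:400]
cv2.imwrite('pics/c.png',cv2.resize(a,None,fx=3,fy=3,interpolation=cv2.INTER_CUBIC))
E
```

```text
time: 8.05
tool_pos: [0.5975, 0.1934, 0.2313]
tool_rot: [3.134, 0.014, 2.748]
contact_force: [-0.2, 0.0, -0.3]
opening: 0.0002
```

View pics/c.png

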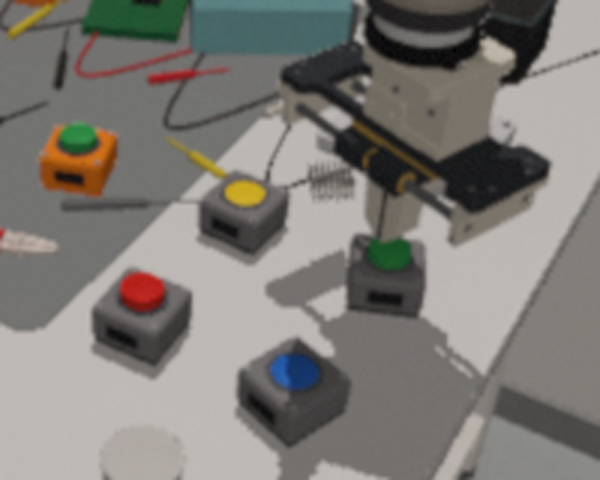

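Yellow and blue are both down and red is still out. The tip is over green, so I'll correct y by −4 mm and press.

```bash
python3 -m creep '[[[0,-4,0,0,0,0],[0,0,-2,0,0,0],[0,0,-2,0,0,0],[0,0,0,0,0,0]]]'
python3 -m creep '[[[0,0,-1,0,0,0],[0,0,-1,0,0,0]]]';python3 -m creep '[[[0,0,-1,0,0,0]]]';python3 -m creep '[[[0,0,-1,0,0,0]]]'
```

```text
time: 8.43
tool_pos: [0.5976, 0.1898, 0.2274]
tool_rot: [3.133, 0.014, 2.75]
contact_force: [0.3, 0.4, 0.0]
opening: 0.0006
time: 8.6
tool_pos: [0.5979, 0.1897, 0.226]
tool_rot: [3.133, 0.015, 2.749]
contact_force: [-0.5, -0.2, -0.4]
opening: 0.0003
time: 8.68
tool_pos: [0.5979, 0.1897, 0.2252]
tool_rot: [3.132, 0.016, 2.749]
contact_force: [0.8, 0.3, -0.6]
opening: 0.0005
time: 8.77
tool_pos: [0.598, 0.1896, 0.2243]
tool_rot: [3.132, 0.016, 2.749]
contact_force: [-0.7, -0.4, 3.4]
opening: 0.0006
```

```bash
python3 -m creep '[[[0,0,-1,0,0,0],[0,0,-1,0,0,0]]]';python3 -m creep '[[[0,0,-1,0,0,0],[0,0,-1,0,0,0]]]';python3 -m creep '[[[0,0,-1,0,0,0],[0,0,-1,0,0,0]]]'; python3 -m creep '[[[0,0,-1,0,0,0]]]'
```

```text
time: 8.93
tool_pos: [0.5979, 0.1896, 0.2229]
tool_rot: [3.132, 0.016, 2.749]
contact_force: [-1.6, -0.0, 3.8]
opening: 0.0001
time: 9.1
tool_pos: [0.5979, 0.1896, 0.2213]
tool_rot: [3.132, 0.017, 2.749]
contact_force: [-1.0, -0.4, 3.2]
opening: 0.0007
time: 9.27
tool_pos: [0.5979, 0.1896, 0.2195]
tool_rot: [3.132, 0.017, 2.749]
contact_force: [-1.0, -0.7, 3.2]
opening: 0.0005
time: 9.35
tool_pos: [0.5978, 0.1896, 0.2184]
tool_rot: [3.132, 0.017, 2.749]
contact_force: [-2.5, 0.0, 4.2]
opening: 0.0002
```

```bash
python3 -m creep '[[[0,0,-1,0,0,0]]]';python3 -m creep '[[[0,0,-1,0,0,0]]]';python3 -m creep '[[[0,0,-0.7,0,0,0]]]'
```

```text
time: 9.43
tool_pos: [0.5978, 0.1896, 0.2173]
tool_rot: [3.132, 0.017, 2.749]
contact_force: [-1.3, 0.1, 3.1]
opening: 0.0006
time: 9.52
tool_pos: [0.5978, 0.1896, 0.2162]
tool_rot: [3.132, 0.017, 2.749]
contact_force: [-1.1, -0.6, 3.2]
opening: 0.0006
time: 9.6
tool_pos: [0.5979, 0.1896, 0.2154]
tool_rot: [3.132, 0.017, 2.749]
contact_force: [-1.9, -0.0, 3.8]
opening: 0.0005
```

Green is about 8.7 mm in. Now I'll draw back clear and check.

```bash
python3 -m creep '[[[0,0,4,0,0,0],[0,0,20,0,0,0],[0,0,35,0,0,0],[0,0,35,0,0,0],[0,0,35,0,0,0]]]'
python3 -m creep '[[[0,0,35,0,0,0],[-25,20,20,0,0,0],[-30,25,0,0,0,0],[-30,25,0,0,0,0],[-30,25,0,0,0,0]]]'
python3 -m creep '[[[-30,30,0,0,0,0],[-30,30,0,0,0,0],[-30,30,0,0,0,0],[-30,30,0,0,0,0],[0,0,0,0,0,0]]]'
python3 - <<'E'
from h import *
S=viewer.read_camera('scene');T=viewer.read_camera('top');T0=cv2.imread('pics/top0.png')
cv2.imwrite('pics/d.png',np.vstack([cv2.resize(S[130:310,160:400],None,fx=1.6,fy=1.6),cv2.resize(T[120:300,160:400],None,fx=1.6,fy=1.6)]))
for c,a in (('blue',(340,226)),('yellow',(281,152)),('green',(342,158)),('red',(279,222))):
    for im in (T0,T):
        try:u,s=cen(im,a,c);print(c,u.round(1),toz('top',u,.044).round(4))
        except Exception as e:print(c,e)
E
```

```text
time: 10.02
tool_pos: [0.5953, 0.189, 0.3375]
tool_rot: [-3.14, -0.0, 2.749]
contact_force: [0.6, 0.6, 0.5]
opening: 0.0007
time: 10.43
tool_pos: [0.4826, 0.2812, 0.4045]
tool_rot: [3.131, 0.017, 2.738]
contact_force: [0.1, 0.8, 0.7]
opening: 0.0006
time: 10.85
tool_pos: [0.358, 0.402, 0.4061]
tool_rot: [3.126, 0.017, 2.74]
contact_force: [-0.6, 0.5, -0.1]
opening: 0.0005
blue [339.  225.8] [0.4563 0.194  0.044 ]
blue [338.6 225.9] [0.4562 0.1948 0.044 ]
yellow [280.9 151.5] [0.6078 0.3162 0.044 ]
yellow [280.8 151.9] [0.6069 0.3163 0.044 ]
green [341.9 156.8] [0.5992 0.1895 0.044 ]
green [341.5 157.3] [0.598  0.1904 0.044 ]
red [278.4 221.6] [0.4619 0.3182 0.044 ]
red [278.5 221.6] [0.4619 0.3182 0.044 ]
```

View pics/d.png

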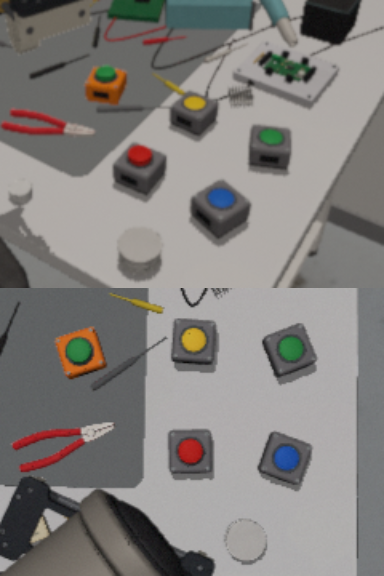

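Blue, yellow and green are all down and red is out. No box has moved; the sub-pixel shifts come from the lowered buttons. Handing in.

```bash
python3 -c "
from cell import robot
print(robot.hand_in(), robot.observe()['time'])"
```

```text
the job is handed in; nothing more can be done
the job is handed in; nothing more can be done
```

I pressed blue, then yellow, then green with the closed fingertips, then drew back clear and handed the job in at about 11 s.

- **Press depth:** each button went in about 8.7 to 9 mm, with the fingertips ending about 37 mm above the bench. Blue reached its hard stop and saw about 12 N. Yellow was just touching its stop at 5 N. Green ended about 0.3 mm short of its nominal stop at about 4 N.
- **Last pictures:** blue, yellow and green are down. The red button is out and its box did not move.
- **Boxes:** the other button centres shifted by less than 1 px in the top view, about what the lowered buttons alone would cause. None of the other bench items visible in the last pictures appeared to have moved. The arm hid some of that corner of the bench in the top view.
- **Disagreement:** the scene camera put yellow's y about 8 mm off the top camera in the first measurement, because a yellow-handled tool lay beside it. I used the top-camera value, and the press confirmed it.

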